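Grade the tumbler sieve and hang it on the drop-latch peg

ROBOT

A 6-joint arm with a two-finger parallel gripper is mounted at the origin on the work surface. World frame = base frame: x ahead of the robot, y to its left, z up, the work surface at z = 0. Lengths are in m, angles in rad, forces in N, time in s.
With the tool pointing down it reaches from about 0.425 to 0.95 m from the base axis. Payload 3.5 kg.
Tool frame: the origin (TCP) lies at the centre of the arm's flange, where the gripper is bolted on; the fingertips stand 173 mm ahead of it and the grasp point (between the pads) lies 155 mm ahead of it; z points along the fingers, y is the line along which they close (so a half turn about z gives the same grasp; the last joint's range is limited). The gripper opens to 85 mm and grips with 20 to 120 N. Pads are 22 mm wide; open, the fingers measure 114 mm over their backs; the gripper's body (76 mm by 85 mm) begins 54 mm behind the grasp point. The pads swing forward as they close: fully open they stand 13 mm farther back than shut.
Start: joints at [-1.413, 0.286, 1.577, -0, 1.279, -0.15], TCP at [0.205, -0.643, 0.405] pointing down, gripper open.
Joint ranges: [-2.77, 2.77], [-0.9, 2.22], [0.21, 2.48], [-1.53, 4.67], [0.24, 2.81], [-2.84, 2.84]. Speed limits (rad/s): [2.79, 2.79, 3.14, 3.14, 3.14, 3.14].

INTERFACE

Orientations are given as [roll, pitch, yaw] about the fixed x, y, z axes, in that order (R = Rz(yaw) Ry(pitch) Rx(roll)).
In Python, from plant import manip gives the robot as it stands.
- The arm moves only by the tool apply_moves, never from a script. Its argument "series" is a list of rows, each a list of 3 entries, a list of its own where there are three numbers: the shift along the tool's x, y, z in cm, then the turn, a rotation vector about the tool's x, y, z in degrees, then the opening, from -1 (shut) to 1 (fully open), so that 0 is half open. In form: [[[tx, ty, tz], [wx, wy, wz], grip], ...]. A call has exactly 5 rows; each row is the pose to reach, as a shift and turn from the pose commanded when the call began, along the tool's axes at that moment; what a row does not reach only later rows make up. A row lasts 1/8 s, in which the tool goes at most 62.5 mm and 10.7 degrees, less where a joint would pass 70% of its speed; a pose out of reach is approached as far as the arm can. A call with a gripper value outside its range is refused whole. The fingers move at their own pace and stop on an object; "grip_force" is the grip in N (left out, the last holds). Time passes only in rows, so rows that repeat a pose let the fingers close, or fill a call up. It gives the time, the measured TCP pose, the force, the opening and the grip force at its end, in the units of the state.
- manip.get_state(): the state, without advancing time (a new reading comes with each control period).
- manip.camera(name): name is "side" or "top"; returns the picture (384x512x3 uint8, red, green, blue); there is no depth.
- manip.camera_params(name): a dict with "fx", "fy", "cx", "cy" (pixels), "rvec" (rotation vector, rad) and "tvec" (3), from world to camera coordinates, as OpenCV has them. Camera axes: x right, y down, z forward; pixel columns grow to the right and rows downward; lengths in m; the calibration is good to about 2 mm. A picture is of the moment at which its call begins. camera_params takes no time and is no camera call.
- manip.close_job(): hands the job in; it is judged then, once.
The state is a dict: "time_s": time; "joint_positions": joint angles; "qd": joint speeds; "tau": joint torques, N m; "tcp_pos": TCP position; "tool_rot": TCP orientation; "force": force on the tool from outside, world axes, zero at the start; "moment": the same for the moment, N m; "grip_width": finger opening in m; "gripper_force": force on a finger pad.
Only numpy, scipy, OpenCV 4.12 (cv2) and the standard library are available. Lean on these libraries where they do the work, as an engineer would, in place of code of your own. Each camera call takes 0.05 s, during which the arm holds its last target. There are 200 camera calls.

TASK

Lift the sieve by its handle bar, hold it over the grey bin and tilt it towards its wire end until all four steel balls have dropped through the wires into the bin, with both green ear-mould shells still in the sieve; then tip the shells out over the spout into the blue-lined tray. Finally hang the empty sieve by its brass eye on the peg, pushing the eye past the red gravity flap so that the flap lifts and drops back behind it, and leave it hanging still and let go. Leave the other things on the bench where they are.

Things in the scene. Friction and masses are not known exactly. Their poses are not given: they have to be found in the camera images.
- sieve: Open aluminium sieve, loose, 0.24 to 0.36 kg. Origin: centre of its underside, below the handle bar; z up, +x to the closed wire end, -x to the spout, y along the bar. 156 mm wide over the handle legs, x from -78 to +68 mm, side walls 42 mm high. Balls and shells start in a trough at x = -45 mm. Rigid handle: two legs at y = +-76 mm, a 12 mm square bar along y at x = 0, axis z = 100 mm.
- wire_end (a point): Middle of the wire grid, (33, 0, 17 mm) in the sieve's frame. Grid: x from 0 to 67 mm, 5 mm wires along x with 16 mm gaps, wire tops at z = 17 mm, closed at x = 67 mm by a wall up to z = 42 mm. With this end tilted down about 25 degrees the balls roll here and drop through; the shells stay against the wall.
- spout (a point): Edge of the open spout, (-76, 0, 25 mm) in the sieve's frame. From here a ramp falls inward at 24 degrees to the trough (x = -45, z = 11 mm), then solid floor rises at 8 degrees to the wires (x = 0, z = 17 mm). Tip the spout down about 45 degrees to empty it.
- eye (a point): Centre of the eye's hole, (0, 0, 119 mm) in the sieve's frame; axes as the sieve's. Brass eye standing on the bar's middle, in the y-z plane: 36 mm wide, 6 mm thick, hole 24 mm wide and 25 mm high (z from 106 to 131 mm), open along x both ways, so the sieve may hang either way round; top at z = 137 mm.
- grip_left (a point): Middle of the blue grip on the handle bar at y = +55 mm (z = 100 mm) of the sieve; blue grip 13.5 mm square, 34 mm long along y. Grip across x.
- grip_right (a point): The same at y = -55 mm. Gripping at one side leaves the eye clear of the gripper.
- ball0: Steel polishing ball, diameter 13 mm, 11 g, rolls freely; origin at its centre.
- ball1: Steel polishing ball, diameter 13 mm, 11 g, rolls freely; origin at its centre.
- ball2: Steel polishing ball, diameter 13 mm, 11 g, rolls freely; origin at its centre.
- ball3: Steel polishing ball, diameter 13 mm, 11 g, rolls freely; origin at its centre.
- shell0: Green ear-mould shell, a rounded lump 30 x 30 x 34 mm, 30 g; rolls when tilted; origin at the centre of its larger end.
- shell1: Green ear-mould shell, a rounded lump 30 x 30 x 34 mm, 30 g; rolls when tilted; origin at the centre of its larger end.
- bin: Grey plastic open bin, fixed, 170 (x) x 210 (y) x 50 mm high, walls 4 mm; origin at the centre of its underside, z up.
- tray: Wooden open tray lined with blue, fixed, 170 (x) x 210 (y) x 45 mm high, walls 4 mm, inner floor at z = 8 mm; origin at the centre of its underside, z up.
- hook: Fixed hook stand. Origin: on the bench below its white post (20 mm square, 285 mm high); z up, the peg points along its own -x. Base plate 120 mm wide, 12 mm high, x from -20 to +80 mm. Above the peg a white arm 10 mm wide runs parallel to it from the post to x = -175 mm, underside at z = 271 mm; the flap hangs from it.
- peg_tip (a point): Free tip of the steel peg, at (-190, 0, 215 mm) in the hook's frame; axes as the hook's. The peg is a level rod, diameter 8 mm, from the post to here, with an orange stop collar (diameter 32 mm) at x = -84 to -88 mm.
- peg_rest (a point): Point on the peg's axis between flap and collar, at (-115, 0, 215 mm) in the hook's frame: the eye belongs about here.
- flap (a joint): Angle of the red gravity flap (rad): 0 hanging down, up to 1.5 as its lower end swings towards the post; never outward. 24 mm wide, 3 mm thick, 20 g, hinge at x = -165, z = 265 mm of the hook; two prongs straddle the peg down to z = 209 mm. An eye moved in along the peg pushes it up; it drops once the eye is 45 to 52 mm past the hinge.
- pole: White round lamp pole, fixed, 16 mm diameter, 410 mm tall with a small head of 44 mm diameter at 365 to 410 mm, foot 60 mm diameter; stands about 130 mm to one side of the peg. Origin at the centre of its foot.
- spray: Bystander, loose: red-banded aluminium aerosol can, diameter 48 mm, 150 mm tall; origin at the centre of its underside.
- glue: Bystander, loose: small white glue bottle with a blue label, diameter 36 mm, 70 mm tall; origin at the centre of its underside.
- case: Bystander, loose: black hard case, 70 x 100 x 35 mm; origin at the centre of its underside.
- driver: Bystander, loose: screwdriver with red handle, 140 mm long, lying along its x; origin at the centre of its underside.
- brush: Bystander, loose: brush with a handle, 150 mm long, lying along its x; origin at the centre of its underside.
Not all that is in view belongs to the job. Several things have the shape of the sieve; the one meant has the colours described above.

How it is judged:
By the outcome, as a careful person would: the job done as asked, in the order asked, and still so for the second after the job is handed in, with the robot touching nothing.
It also fails if it takes over 72 s, if anything falls off the work surface, if the arm or the gripper's body presses on something with over 40 N, if the wrist force passes 120 N, or if a joint passes its speed limit or range.

## Working session

There is one attempt and no reset: what is moved stays moved. The work goes in short steps, Python scripts to look and compute and a tool call to move; the robot and the scene stay as the last step left them, time stands still between calls to the robot, and variables do not carry over. Pictures are saved under pics/ and viewed, at most 10 in all, crops included, and the job is handed in when it is done.

Besides the shell and the picture viewer there is one more tool, called after "Call:" as name(argument=value, ...) on one line, values as JSON. apply_moves: Moves the arm, as the interface text tells. Its arguments: {"type":"object","properties":{"series":{"type":"array"},"grip_force":{"type":"number"}},"required":["series"]}

```bash
mkdir -p pics; ls
python3 - <<'E'
from plant import manip
import cv2
s=manip.get_state();print(s)
for n in("side","top"):
    im=manip.camera(n);cv2.imwrite(f"pics/{n}0.png",im[:,:,::-1]);print(manip.camera_params(n))
a=cv2.imread("pics/top0.png");b=cv2.imread("pics/side0.png")
cv2.imwrite("pics/top0b.png",cv2.resize(a,(800,600),interpolation=cv2.INTER_CUBIC))
cv2.imwrite("pics/side0b.png",cv2.resize(b,(800,600),interpolation=cv2.INTER_CUBIC))
E
```

```text
pics
{'time_s': 0.0, 'joint_positions': array([-1.41300936e+00,  2.87205731e-01,  1.57819056e+00,  3.31928381e-06,
        1.27860177e+00, -1.50023739e-01]), 'qd': array([-0.00043559, -0.0009807 ,  0.00029066,  0.00146387,  0.00224143,
        0.0011137 ]), 'tau': array([-5.69679269e-04, -4.05983663e+01, -2.92623997e+01, -1.25498154e-04,
        5.87321527e-03,  2.49555214e-06]), 'tcp_pos': array([ 0.20448   , -0.64301939,  0.40331263]), 'tool_rot': array([-3.13921475e+00, -3.62655023e-04,  3.07809312e-01]), 'force': array([0.33933993, 0.811696  , 1.02996899]), 'moment': array([-0.00937382, -0.03763183,  0.03274513]), 'gripper_force': 0.0, 'grip_width': 0.08541043210757004}
{'fx': 431.65195127195034, 'fy': 431.65195127195034, 'cx': 256.38822608594927, 'cy': 191.35634869268011, 'rvec': array([ 2.03364368, -0.29778579,  0.15451345]), 'tvec': array([-0.46813575,  0.21996956,  1.38841212])}
{'fx': 442.85767095377935, 'fy': 442.85767095377935, 'cx': 259.0676606123482, 'cy': 195.65230972915265, 'rvec': array([ 2.20343007, -2.15015285,  0.13792199]), 'tvec': array([-0.05873895,  0.52294017,  1.56007507])}
```

View pics/top0b.png

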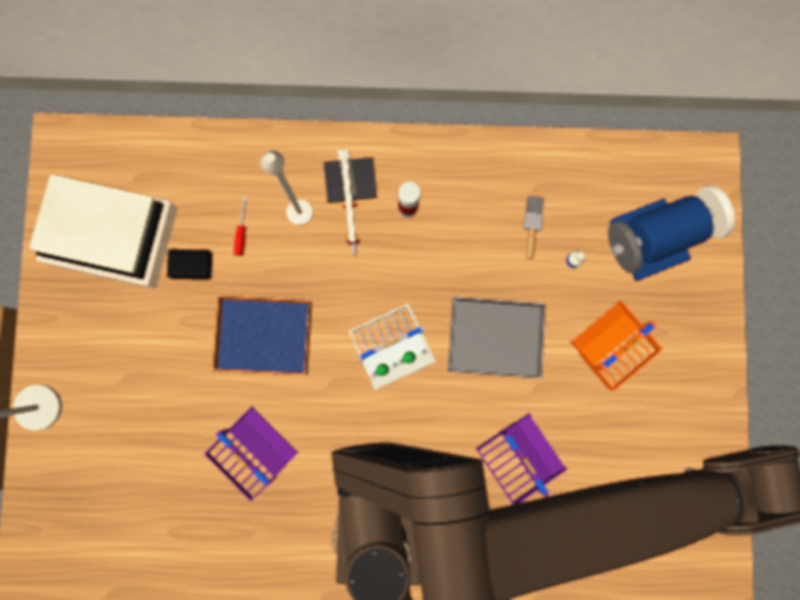

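View pics/side0b.png

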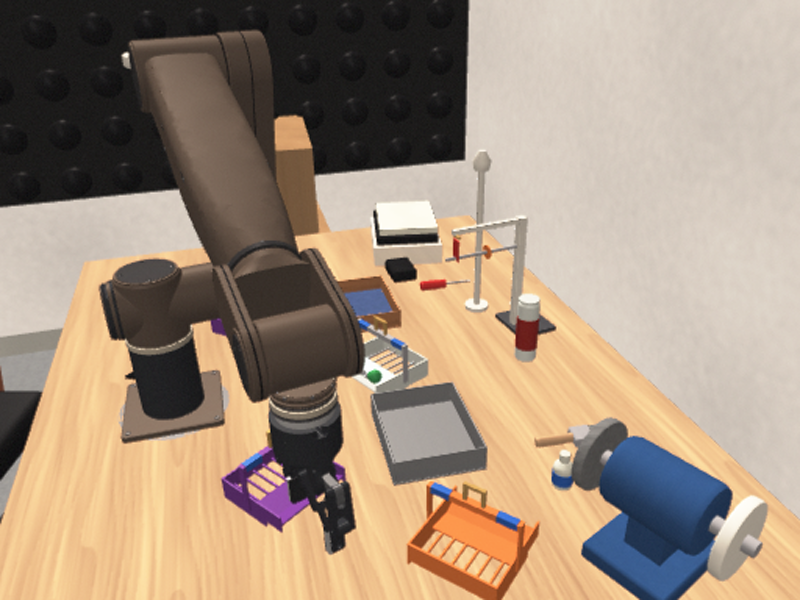

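The white/silver sieve at top (391,346)/800 px holds the green shells and balls. The others are orange (616,345), purple (251,452) and purple (521,458). Only the silver one is aluminium with a load, so it is the one meant. I'll confirm that in a crop and measure.

```bash
cat > h.py <<'E'
import numpy as np, cv2
from plant import manip
from scipy.spatial.transform import Rotation as Ro
P={n:manip.camera_params(n) for n in("side","top")}
def ray(n,uv):
    p=P[n];R=cv2.Rodrigues(p["rvec"])[0];o=-R.T@p["tvec"]
    d=R.T@np.array([(uv[0]-p["cx"])/p["fx"],(uv[1]-p["cy"])/p["fy"],1]);return o,d/np.linalg.norm(d)
def plane(n,uv,z):
    o,d=ray(n,uv);return o+d*(z-o[2])/d[2]
def tri(us,ut):
    A=np.zeros((3,3));b=np.zeros(3);L=[ray("side",us),ray("top",ut)]
    for o,d in L:
        M=np.eye(3)-np.outer(d,d);A+=M;b+=M@o
    x=np.linalg.solve(A,b);return x,max(np.linalg.norm((np.eye(3)-np.outer(d,d))@(x-o)) for o,d in L)
def proj(n,X):
    p=P[n];return cv2.projectPoints(np.array(X,float).reshape(-1,3),p["rvec"],p["tvec"],np.array([[p["fx"],0,p["cx"]],[0,p["fy"],p["cy"]],[0,0,1.]]),None)[0][:,0]
def snap(n,f=None):
    im=manip.camera(n)[:,:,::-1].copy()
    if f: cv2.imwrite(f"pics/{f}.png",im)
    return im
def blobs(im,lo,hi,box,amin=6):
    x0,y0,x1,y1=box;m=cv2.inRange(cv2.cvtColor(im,cv2.COLOR_BGR2HSV)[y0:y1,x0:x1],np.array(lo),np.array(hi))
    k,l,st,c=cv2.connectedComponentsWithStats(m)
    return [(np.round(c[i]+[x0,y0],1).tolist(),int(st[i,4]),(st[i,:4]+[x0,y0,0,0]).tolist()) for i in range(1,k) if st[i,4]>=amin]
E
python3 - <<'E'
from h import *
t=cv2.imread("pics/top0.png");s=cv2.imread("pics/side0.png")
B=((100,120,90),(130,255,255));O=((3,150,120),(16,255,255));Rr=((0,150,80),(5,255,255))
print("top blue",blobs(t,*B,(215,190,285,250)));print("side blue",blobs(s,*B,(225,195,275,240)))
G=((45,100,50),(85,255,255))
print("green top",[b for b in blobs(t,*G,(215,190,285,260))])
print("tray",blobs(t,(100,60,40),(130,255,255),(130,180,205,245),300))
g=cv2.inRange(cv2.cvtColor(t,cv2.COLOR_BGR2HSV),(0,0,60),(180,60,140));g[:185]=0;g[245:]=0;g[:,:280]=0;g[:,355:]=0
c=max(cv2.findContours(g,0,2)[0],key=cv2.contourArea);print("bin rect",cv2.minAreaRect(c))
print("red top",blobs(t,*Rr,(205,90,240,165),3));print("red side",blobs(s,*Rr,(270,140,340,190),3))
print("or side",blobs(s,*O,(300,150,325,175),3))
a=cv2.resize(t[85:255,205:365],(800,600)[:1]*0 or (565,600),interpolation=cv2.INTER_CUBIC)
cv2.imwrite("pics/c1.png",a)
b=np.hstack([cv2.resize(t[90:170,165:245],(400,400),interpolation=2),cv2.resize(s[90:220,270:370],(400,520),interpolation=2)[:400]])
cv2.imwrite("pics/c2.png",b)
cv2.imwrite("pics/c0.png",cv2.resize(np.hstack([t[185:255,210:290],s[185:255,215:295]]),(800,350),interpolation=2))
d=np.zeros((600,800,3),np.uint8);d[:350]=cv2.imread("pics/c0.png");d[350:,:250]=cv2.resize(t[90:170,165:245],(250,250),interpolation=2);d[350:,260:600]=cv2.resize(s[130:180,272:340],(340,250),interpolation=2);cv2.imwrite("pics/c3.png",d)
E
```

```text
top blue [([264.6, 212.4], 21, [261, 210, 8, 5]), ([235.3, 226.1], 21, [232, 224, 8, 5])]
side blue [([232.3, 207.3], 28, [229, 205, 8, 6]), ([253.5, 219.4], 32, [250, 217, 8, 6])]
green top [([261.1, 228.6], 36, [258, 226, 7, 6]), ([244.1, 236.3], 38, [241, 233, 7, 7])]
tray [([167.9, 214.7], 2329, [140, 192, 57, 46])]
bin rect ((317.62945556640625, 215.68780517578125), (58.06634521484375, 45.88309860229492), 4.085616588592529)
red top []
red side [([291.5, 158.9], 44, [290, 153, 4, 14]), ([276.9, 181.5], 81, [270, 179, 15, 7])]
or side [([311.6, 160.6], 27, [309, 157, 6, 9])]
```

View pics/c3.png

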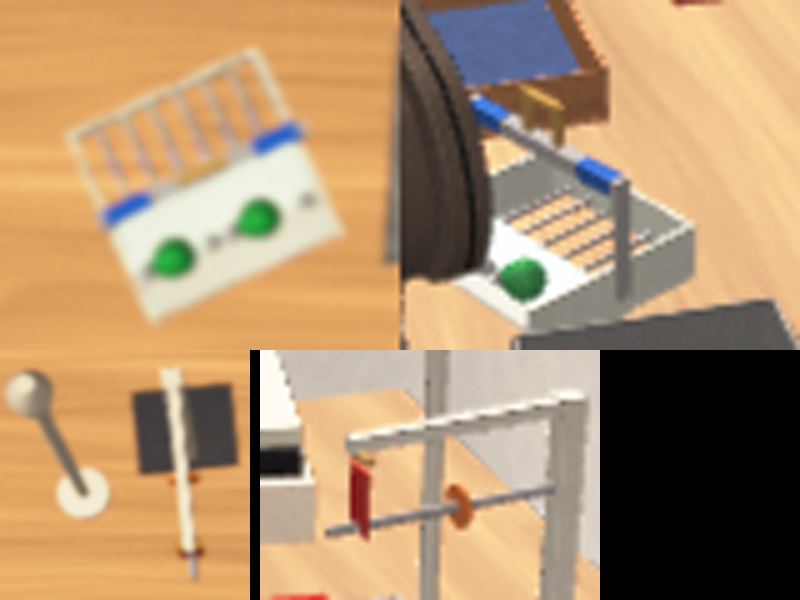

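The crop shows the silver sieve with blue grips, brass eye, wire end away from the robot, and two green shells plus balls in the trough, so the identification is confirmed. It also shows the hook: peg tip at top (226.8,163) and side (285.6,166.6), collar at side (311.8,161).

Run:
```python
from h import *
np.set_printoptions(precision=4,suppress=True)
gr=tri((253.5,219.4),(264.6,212.4));gl=tri((232.3,207.3),(235.3,226.1))
print("grips tri",gr,gl)
a,b=plane("top",(264.6,212.4),.105),plane("top",(235.3,226.1),.105);print("plane",a,b,np.linalg.norm(a-b),(a+b)/2, "yaw",np.degrees(np.arctan2(*(b-a)[:2][::-1]))-90)
print("green",plane("top",(261.1,228.6),.028),plane("top",(244.1,236.3),.028))
print("tray c",plane("top",(167.9,214.7),.01),"bin",plane("top",(317.6,215.7),.04))
print("peg tip",tri((285.6,166.6),(226.8,163)))
print("post top",plane("top",(220,98),.285),"armtip",plane("top",(225.8,153.4),.281),"pegtip plane",plane("top",(226.8,163),.215))
print("collar side on peg",tri((311.8,161.4),(223.5,131.5)))
print("base corners",[plane("top",(165+x/3.125,90+(y-350)/3.125),.012) for x,y in((132,393),(232,384),(238,464),(142,474))])
print("pole",plane("top",(165+82/3.125,90+(492-350)/3.125),.01),"head",plane("top",(165+30/3.125,90+(393-350)/3.125),.4))
```

```text
grips tri (array([ 0.4601, -0.0647,  0.1036]), np.float64(0.0007120171600394875)) (array([0.412 , 0.0334, 0.1036]), np.float64(0.0015210287199218411))
plane [ 0.4593 -0.0645  0.105 ] [0.4104 0.0336 0.105 ] 0.10963343455105735 [ 0.4349 -0.0155  0.105 ] yaw 26.474894178784083
green [ 0.4065 -0.0559  0.028 ] [0.3778 0.0038 0.028 ]
tray c [0.4489 0.2798 0.01  ] bin [ 0.4567 -0.2553  0.04  ]
peg tip (array([0.6099, 0.062 , 0.2141]), np.float64(0.0036767884536839748))
post top [0.7951 0.0861 0.285 ] armtip [0.6238 0.0631 0.281 ] pegtip plane [0.6062 0.0629 0.215 ]
collar side on peg (array([0.7123, 0.0756, 0.2136]), np.float64(0.003865223245576618))
base corners [array([0.8624, 0.1532, 0.012 ]), array([0.8769, 0.0354, 0.012 ]), array([0.7802, 0.0256, 0.012 ]), array([0.7649, 0.138 , 0.012 ])]
pole [0.7418 0.2077 0.01  ] head [0.7365 0.2032 0.4   ]
```

```bash
cat >> h.py <<'E'
def goal(grip,psi,tilt=0,roll=0):
    """tool pose so that grasp point is at grip, sieve yaw psi, tilt (+ wire end down), deg"""
    Rs=Ro.from_euler("ZYX",[psi,tilt,roll],degrees=True).as_matrix()
    Rt=np.c_[Rs[:,1],Rs[:,0],-Rs[:,2]]
    return np.array(grip)-.155*Rt[:,2],Rt
def fromcentre(c,psi,tilt=0,off=.057):
    """grasp point when bar centre is at c"""
    return np.array(c)+off*np.array([np.sin(np.radians(psi)),-np.cos(np.radians(psi)),0])
def delta(p,R,cur=None):
    if cur is None:
        s=manip.get_state();cur=(s["tcp_pos"],Ro.from_euler("xyz",s["tool_rot"]).as_matrix())
    p0,R0=cur;print("shift cm",np.round(100*R0.T@(p-p0),2),"rot deg",np.round(Ro.from_matrix(R0.T@R).as_rotvec(degrees=True),2));return p,R
E
python3 - <<'E'
from h import *
np.set_printoptions(precision=4,suppress=True)
t=cv2.imread("pics/top0.png");s=cv2.imread("pics/side0.png")
print("spray top cap",plane("top",(261.5,119.5),.15), "side foot",plane("side",(336,227),.0),"side top",plane("side",(338,190),.15))
g=fromcentre([.4353,-.0155,.1],26.5)
a=delta(*goal(g+[0,0,.13],26.5));delta(*goal(g,26.5),a)
E
```

```text
spray top cap [ 0.7696 -0.0457  0.15  ] side foot [ 0.7706 -0.0398  0.    ] side top [ 0.7662 -0.0417  0.15  ]
shift cm [ 41.89 -47.17   1.96] rot deg [ -0.07  -0.12 -98.86]
shift cm [ 0.  0. 13.] rot deg [0. 0. 0.]
```

Call:
apply_moves(series=[[[21, -23.5, 0], [0, 0, -50], 1], [[21, -23.5, 0], [0, 0, -50], 1], [[21, -23.5, 0], [0, 0, -50], 1], [[21, -23.5, 0], [0, 0, -50], 1], [[21, -23.5, 0], [0, 0, -50], 1]], grip_force=100)

```text
time_s: 0.72
tcp_pos: [0.3327, -0.3561, 0.4043]
tool_rot: [-3.141, -0.001, 1.184]
force: [1.7, 0.0, -0.2]
grip_width: 0.0851
gripper_force: 0.0
```

Run:
```python
from h import *
g=fromcentre([.4353,-.0155,.1],26.5)
s=manip.get_state();print(s["time_s"],s["tcp_pos"],s["qd"].round(2),s["joint_positions"])
a=delta(*goal(g+[0,0,.13],26.5))
```

```text
0.725 [ 0.33272799 -0.3560571   0.40426941] [ 0.81 -0.53  0.48  0.    0.04 -0.16] [-1.02785820e+00 -1.36769398e-01  2.02635567e+00  2.99277224e-04
  1.25252003e+00 -6.41524442e-01]
shift cm [31.64  0.94  1.94] rot deg [ 0.000e+00 -3.000e-02 -4.864e+01]
```

Call:
apply_moves(series=[[[31.5, 0.8, 2], [0, 0, -48.8], 1], [[31.5, 0.8, 2], [0, 0, -48.8], 1], [[31.5, 0.8, 2], [0, 0, -48.8], 1], [[31.5, 0.8, 2], [0, 0, -48.8], 1], [[31.5, 0.8, 2], [0, 0, -48.8], 1]])

```text
time_s: 1.35
tcp_pos: [0.4585, -0.0707, 0.3847]
tool_rot: [3.141, 0.0, 2.036]
force: [1.0, 0.1, -0.1]
grip_width: 0.0856
gripper_force: 0.0
```

Call:
apply_moves(series=[[[0, 0, 0], [0, 0, 0], 1], [[0, 0, 0], [0, 0, 0], 1], [[0, 0, 0], [0, 0, 0], 1], [[0, 0, 0], [0, 0, 0], 1], [[0, 0, 0], [0, 0, 0], 1]])

```text
time_s: 1.98
tcp_pos: [0.4581, -0.0737, 0.385]
tool_rot: [3.141, 0.0, 2.03]
force: [0.4, 0.3, 0.5]
grip_width: 0.0855
gripper_force: 0.0
```

Run:
```python
from h import *
g=fromcentre([.4353,-.0155,.1],26.5)
s=manip.get_state();print(s["time_s"],s["tcp_pos"],s["qd"].round(3),s["joint_positions"])
a=delta(*goal(g,26.5))
t=snap("top","t1");b=snap("side","s1")
B=((100,120,90),(130,255,255))
print(blobs(t,*B,(215,190,285,250)),blobs(b,*B,(215,185,275,240)))
cv2.imwrite("pics/t1b.png",cv2.resize(np.hstack([t[170:260,200:300],b[130:260,190:334][:90,:100],b[170:260,200:300]]),(800,240),interpolation=2))
```

```text
1.975 [ 0.4581378  -0.07372658  0.38501192] [ 0.009  0.001 -0.001  0.002 -0.001 -0.002] [-3.78750190e-01 -1.76718059e-01  2.09719166e+00 -8.15618104e-06
  1.22096044e+00 -8.38092293e-01]
shift cm [ 0.53  0.55 13.  ] rot deg [ 0.01  0.01 -0.18]
[([235.4, 226.0], 20, [232, 224, 8, 5])] [([232.1, 207.3], 30, [229, 205, 8, 6]), ([253.5, 219.4], 32, [250, 217, 8, 6])]
```

Call:
apply_moves(series=[[[0.5, 0.5, 2], [0, 0, 0], 1], [[0.5, 0.5, 6], [0, 0, 0], 1], [[0.5, 0.5, 10], [0, 0, 0], 1], [[0.5, 0.5, 12.5], [0, 0, 0], 1], [[0.5, 0.5, 13], [0, 0, 0], 1]])

```text
time_s: 2.7
tcp_pos: [0.4598, -0.066, 0.2531]
tool_rot: [-3.139, -0.003, 2.032]
force: [0.0, -0.1, 0.5]
grip_width: 0.0855
gripper_force: 0.0
```

Call:
apply_moves(series=[[[0, 0, 0], [0, 0, 0], -1], [[0, 0, 0], [0, 0, 0], -1], [[0, 0, 0], [0, 0, 0], -1], [[0, 0, 0], [0, 0, 0], -1], [[0, 0, 0], [0, 0, 0], -1]], grip_force=110)

```text
time_s: 3.32
tcp_pos: [0.4611, -0.0661, 0.2558]
tool_rot: [3.139, 0.001, 2.031]
force: [0.8, 0.4, 1.7]
grip_width: 0.0097
gripper_force: 107.4
```

Call:
apply_moves(series=[[[0, 0, 0], [0, 0, 0], -1], [[0, 0, 0], [0, 0, 0], -1], [[0, 0, 0], [0, 0, 0], -1], [[0, 0, 0], [0, 0, 0], -1], [[0, 0, 0], [0, 0, 0], -1]])

```text
time_s: 3.95
tcp_pos: [0.4612, -0.0661, 0.2558]
tool_rot: [3.14, 0.001, 2.032]
force: [1.4, 1.4, 4.4]
grip_width: 0.0098
gripper_force: 107.8
```

Call:
apply_moves(series=[[[0, 0, -0.5], [0, 0, 0], -1], [[0, 0, -2], [0, 0, 0], -1], [[0, 0, -4.5], [0, 0, 0], -1], [[0, 0, -7.5], [0, 0, 0], -1], [[0, 0, -10], [0, 0, 0], -1]])

```text
time_s: 4.58
tcp_pos: [0.46, -0.0661, 0.3558]
tool_rot: [-3.14, -0.0, 2.033]
force: [0.6, 0.4, -3.4]
grip_width: 0.0097
gripper_force: 107.5
```

Run:
```python
from h import *
s=manip.get_state();print(s["tcp_pos"],s["force"],s["moment"],s["grip_width"],s["joint_positions"])
t=snap("top","t2");b=snap("side","s2")
cv2.imwrite("pics/v2.png",cv2.resize(np.hstack([t[150:270,190:310],b[130:250,190:310]]),(800,400),interpolation=2))
g=fromcentre([.4353,-.0155,.2],26.5); h=fromcentre([.452,-.2553,.2],0)
a=goal(g,26.5);b=delta(*goal(g,26.5,-8),a);delta(*goal(h,0,-8),b)
```

```text
[ 0.46003814 -0.06607108  0.35577188] [ 0.57685088  0.40298617 -3.36266178] [-0.14965573 -0.1699234  -0.01338408] 0.009700109342644984 [-3.61331398e-01 -1.42856648e-01  2.12368967e+00 -1.03396701e-03
  1.16169874e+00 -8.22654161e-01]
shift cm [ 0.   -2.16  0.15] rot deg [-8.  0.  0.]
shift cm [-20.64 -11.41  -1.6 ] rot deg [-0.   -3.69 26.24]
```

View pics/v2.png

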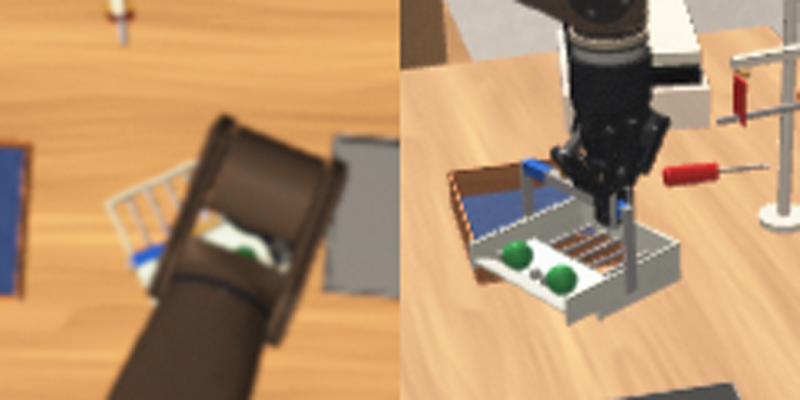

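Call:
apply_moves(series=[[[0, -0.2, 0], [-1, 0, 0], -1], [[0, -0.8, 0], [-3, 0, 0], -1], [[0, -1.5, 0.1], [-5.5, 0, 0], -1], [[0, -2, 0.1], [-7.5, 0, 0], -1], [[0, -2.2, 0.2], [-8, 0, 0], -1]])

```text
time_s: 5.3
tcp_pos: [0.4403, -0.0761, 0.3522]
tool_rot: [3.002, -0.001, 2.032]
force: [0.1, 0.4, -3.8]
grip_width: 0.0097
gripper_force: 107.5
```

Run:
```python
from h import *
m=fromcentre([.4437,-.135,.2],13); h=fromcentre([.452,-.2553,.2],0)
a=delta(*goal(m,13,-8));b=delta(*goal(h,0,-8),a)
```

```text
shift cm [-10.47  -5.66  -0.93] rot deg [-0.02 -1.91 13.27]
shift cm [-11.28  -3.09  -0.43] rot deg [-0.   -1.81 12.87]
```

Call:
apply_moves(series=[[[-1, -0.5, 0], [0, -0.2, 1.3], -1], [[-3, -1.6, -0.2], [0, -0.5, 3.8], -1], [[-5.5, -3, -0.4], [0, -1, 7], -1], [[-8, -4.3, -0.7], [0, -1.5, 10.2], -1], [[-10.5, -5.6, -0.9], [0, -1.9, 13.3], -1]])

```text
time_s: 5.92
tcp_pos: [0.4368, -0.1967, 0.3541]
tool_rot: [3.002, 0.001, 1.795]
force: [-0.3, 1.0, -3.2]
grip_width: 0.0099
gripper_force: 107.6
```

Call:
apply_moves(series=[[[-2.6, -0.7, -0.1], [0, -0.4, 3], -1], [[-5.3, -1.4, -0.2], [0, -0.8, 6], -1], [[-8, -2.2, -0.3], [0, -1.3, 9.1], -1], [[-10.2, -2.8, -0.4], [0, -1.6, 11.7], -1], [[-11.3, -3.1, -0.4], [0, -1.8, 12.9], -1]])

```text
time_s: 6.55
tcp_pos: [0.4317, -0.3138, 0.3537]
tool_rot: [3.002, 0.0, 1.568]
force: [0.7, 0.0, -3.1]
grip_width: 0.0096
gripper_force: 107.5
```

Call:
apply_moves(series=[[[0, 0, 0], [0, 0, 0], -1], [[0, 0, 0], [0, 0, 0], -1], [[0, 0, 0], [0, 0, 0], -1], [[0, 0, 0], [0, 0, 0], -1], [[0, 0, 0], [0, 0, 0], -1]])

```text
time_s: 7.18
tcp_pos: [0.4319, -0.312, 0.3538]
tool_rot: [3.002, 0.0, 1.571]
force: [-0.6, 0.5, -4.1]
grip_width: 0.0101
gripper_force: 107.5
```

Run:
```python
from h import *
h=fromcentre([.452,-.2553,.195],0)
a=delta(*goal(h,0,-8));
for t in (0,8,16,24): delta(*goal(h,0,t),a)
h[2]=.185
t=snap("top","t3");b=snap("side","s3")
cv2.imwrite("pics/v3.png",cv2.resize(np.hstack([t[150:270,260:380],b[190:310,200:320]]),(800,400),interpolation=2))
```

```text
shift cm [-0.03 -0.22  0.51] rot deg [0.01 0.02 0.01]
shift cm [0.   2.16 0.15] rot deg [8. 0. 0.]
shift cm [0.   4.27 0.6 ] rot deg [16.  0.  0.]
shift cm [0.   6.3  1.34] rot deg [24.  0.  0.]
shift cm [0.   8.21 2.36] rot deg [32.  0.  0.]
```

View pics/v3.png

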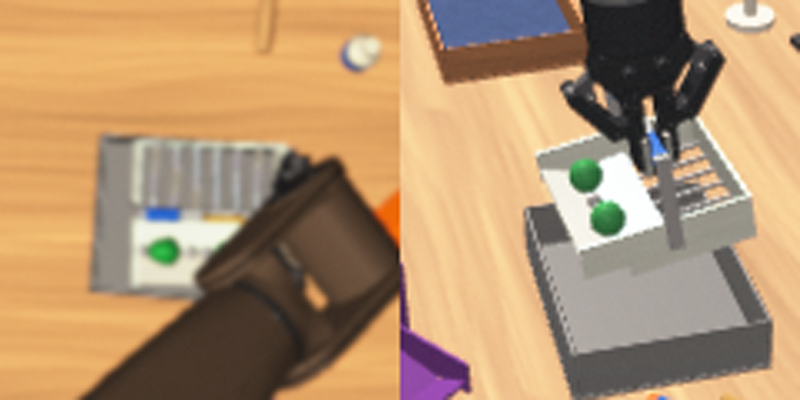

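Call:
apply_moves(series=[[[0, 0.5, 0.1], [2, 0, 0], -1], [[0, 1.4, 0.3], [5.5, 0, 0], -1], [[0, 2.4, 0.6], [9.5, 0, 0], -1], [[0, 3.3, 0.8], [13, 0, 0], -1], [[0, 4.1, 1.1], [16, 0, 0], -1]])

```text
time_s: 7.9
tcp_pos: [0.4748, -0.3124, 0.3486]
tool_rot: [-3.0, 0.001, 1.57]
force: [0.2, -0.0, -4.4]
grip_width: 0.0097
gripper_force: 107.5
```

Call:
apply_moves(series=[[[0, 0.8, 0.1], [3, 0, 0], -1], [[0, 1.7, 0.2], [6.5, 0, 0], -1], [[0, 2.7, 0.4], [10, 0, 0], -1], [[0, 3.6, 0.5], [13.5, 0, 0], -1], [[0, 4.5, 0.7], [17, 0, 0], -1]])

```text
time_s: 8.52
tcp_pos: [0.5185, -0.3124, 0.3354]
tool_rot: [-2.705, 0.001, 1.57]
force: [-0.5, 0.0, -3.3]
grip_width: 0.01
gripper_force: 107.7
```

Call:
apply_moves(series=[[[0, 0, 0], [0, 0, 0], -1], [[0, 0, 0], [0, 0, 0], -1], [[0, 0, 0], [0, 0, 0], -1], [[0, 0, 0], [0, 0, 0], -1], [[0, 0, 0], [0, 0, 0], -1]])

```text
time_s: 9.15
tcp_pos: [0.5174, -0.3124, 0.3356]
tool_rot: [-2.706, 0.0, 1.57]
force: [-0.5, 0.1, -3.4]
grip_width: 0.01
gripper_force: 107.9
```

Run:
```python
from h import *
s=manip.get_state();print(s["tcp_pos"],np.degrees(s["tool_rot"]),s["force"])
t=snap("top","t4");b=snap("side","s4")
cv2.imwrite("pics/v4.png",cv2.resize(np.hstack([t[170:260,270:360],b[200:290,225:315]]),(800,400),interpolation=2))
```

```text
[ 0.51739128 -0.3123634   0.3355778 ] [-1.55028885e+02  2.69987095e-02  8.99590626e+01] [-0.45864485  0.14699918 -3.37610138]
```

View pics/v4.png

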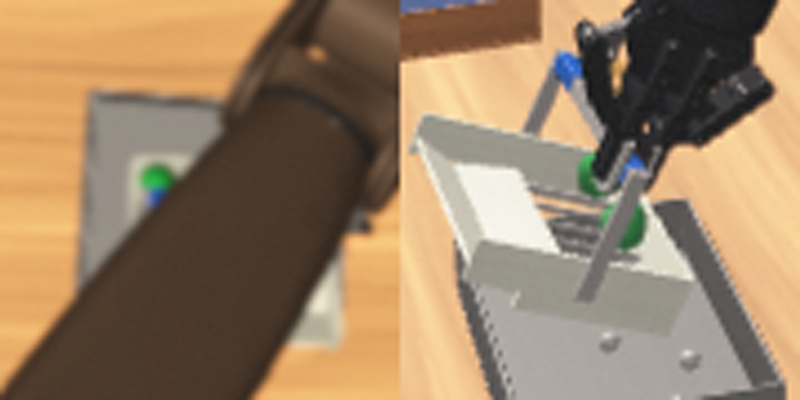

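Call:
apply_moves(series=[[[0, 0.9, 0.2], [3.5, 0, 0], -1], [[0, 1.7, 0.3], [7, 0, 0], -1], [[0, 1.7, 0.3], [7, 0, 0], -1], [[0, 0.5, 0.1], [2, 0, 0], -1], [[0, 0, 0], [0, 0, 0], -1]])

```text
time_s: 9.88
tcp_pos: [0.5171, -0.3124, 0.3361]
tool_rot: [-2.708, 0.001, 1.57]
force: [0.4, 0.1, -3.4]
grip_width: 0.0099
gripper_force: 107.9
```

Run:
```python
from h import *
b=snap("side","s5")
cv2.imwrite("pics/v5.png",cv2.resize(b[200:320,225:325],(660,600*120//100*0+600),interpolation=2))
h=fromcentre([.452,-.2553,.195],0);k=fromcentre([.452,-.2553,.25],0)
a=delta(*goal(h,0,25));a=delta(*goal(h+[0,0,.02],0,8),a);delta(*goal(k,0,-8),a)
```

```text
shift cm [0.02 0.1  0.08] rot deg [ 0.19  0.04 -0.08]
shift cm [ 0.   -5.38 -1.14] rot deg [-17.   0.   0.]
shift cm [ 0.   -4.76 -2.87] rot deg [-16.   0.   0.]
```

View pics/v5.png

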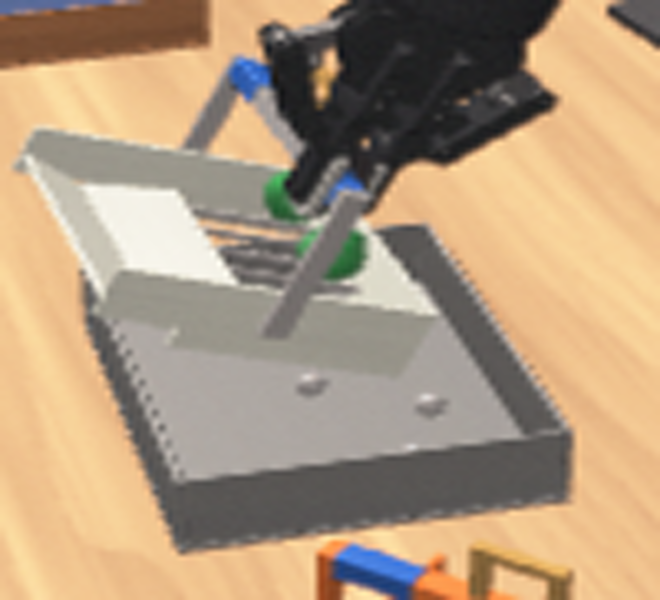

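The bin shows balls at (310,382), (430,403) and probably (415,447), and both shells are against the wire-end wall. I'll level and raise the sieve over the bin, then count the balls.

Call:
apply_moves(series=[[[0, -0.7, -0.1], [-2, 0, 0], -1], [[0, -1.9, -0.3], [-6, 0, 0], -1], [[0, -3.2, -0.6], [-10, 0, 0], -1], [[0, -4.4, -0.9], [-14, 0, 0], -1], [[0, -5.3, -1.1], [-17, 0, 0], -1]])

```text
time_s: 10.55
tcp_pos: [0.4735, -0.3122, 0.3682]
tool_rot: [-3.004, 0.0, 1.57]
force: [0.0, -0.2, -2.5]
grip_width: 0.0099
gripper_force: 107.9
```

Call:
apply_moves(series=[[[0, -1, -0.6], [-3, 0, 0], -1], [[0, -2, -1.2], [-6.5, 0, 0], -1], [[0, -3, -1.9], [-10, 0, 0], -1], [[0, -4, -2.5], [-13.5, 0, 0], -1], [[0, -4.8, -2.9], [-16, 0, 0], -1]])

```text
time_s: 11.18
tcp_pos: [0.43, -0.3122, 0.4036]
tool_rot: [3.0, 0.001, 1.571]
force: [-0.8, 0.3, -3.0]
grip_width: 0.01
gripper_force: 108.0
```

Call:
apply_moves(series=[[[0, 0, 0], [0, 0, 0], -1], [[0, 0, 0], [0, 0, 0], -1], [[0, 0, 0], [0, 0, 0], -1], [[0, 0, 0], [0, 0, 0], -1], [[0, 0, 0], [0, 0, 0], -1]])

```text
time_s: 11.8
tcp_pos: [0.4308, -0.3122, 0.403]
tool_rot: [3.002, 0.0, 1.571]
force: [-0.6, 0.5, -2.3]
grip_width: 0.0101
gripper_force: 107.9
```

Run:
```python
from h import *
b=snap("side","s6");t=snap("top","t6")
cv2.imwrite("pics/v6.png",np.hstack([cv2.resize(b[170:320,220:320],(400,600),interpolation=2),cv2.resize(t[170:260,265:325],(400,600),interpolation=2)]))
m=fromcentre([.452,-.05,.25],-40);k=fromcentre([.447,.245,.25],-90)
h=fromcentre([.452,-.2553,.25],0)
a=delta(*goal(h,0,-8));a=delta(*goal(m,-40,-8),a);delta(*goal(k,-90,-8),a)
```

```text
shift cm [-0.   -0.02 -0.05] rot deg [-0.01  0.01 -0.01]
shift cm [23.25 -3.13 -0.44] rot deg [-0.   -5.57 39.61]
shift cm [ 25.97 -22.72  -3.19] rot deg [ 0.   -6.96 49.51]
```

View pics/v6.png

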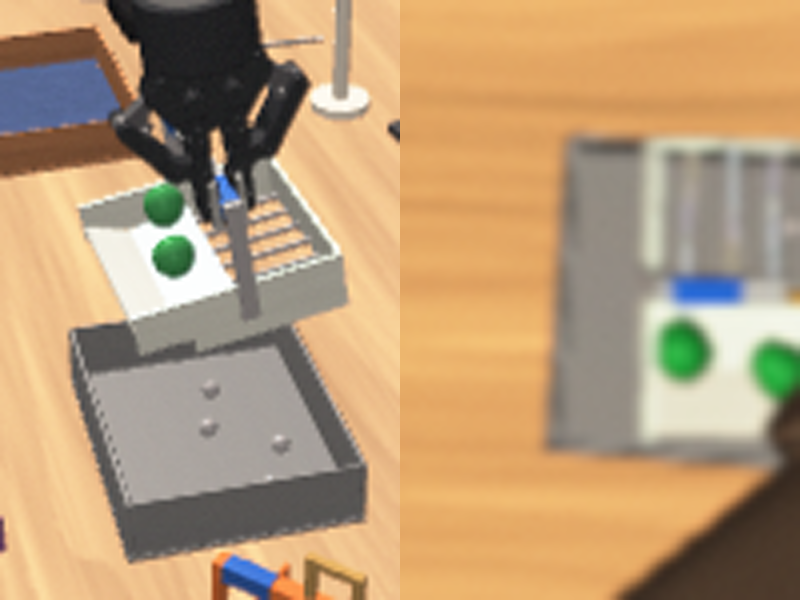

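Run:
```python
from h import *
w=[(-.2553,0),(-.12,-28),(.07,-62),(.245,-90)]
a=None
for y,p in w: a=delta(*goal(fromcentre([.45,y,.25],p),p,-8),a)
k=fromcentre([.447,.255,.195],-90)
for t in (-25,-40,-55): a=delta(*goal(k,-90,t),a)
```

```text
shift cm [-0.   -0.22 -0.08] rot deg [-0.01  0.01 -0.01]
shift cm [15.21 -2.4  -0.34] rot deg [ 0.   -3.9  27.73]
shift cm [ 18.96 -11.62  -1.63] rot deg [ 0.   -4.73 33.67]
shift cm [  9.9  -17.7   -2.49] rot deg [ 0.   -3.9  27.73]
shift cm [-0.3  -6.29  5.98] rot deg [-17.   0.  -0.]
shift cm [ 0.   -4.01  0.53] rot deg [-15.   0.   0.]
shift cm [ 0.   -4.01  0.53] rot deg [-15.  -0.   0.]
```

Call:
apply_moves(series=[[[1.5, -0.2, 0], [0, -0.4, 2.8], -1], [[4.3, -0.7, -0.1], [0, -1.1, 8], -1], [[7.8, -1.2, -0.2], [0, -2, 14.2], -1], [[11.5, -1.8, -0.3], [0, -3, 21], -1], [[15.2, -2.4, -0.3], [0, -3.9, 27.7], -1]])

```text
time_s: 12.52
tcp_pos: [0.4061, -0.1592, 0.4028]
tool_rot: [3.002, -0.0, 1.078]
force: [0.1, 0.5, -3.3]
grip_width: 0.0095
gripper_force: 108.0
```

Call:
apply_moves(series=[[[3.8, -2.3, -0.3], [0, -0.9, 6.7], -1], [[7.6, -4.6, -0.6], [0, -1.9, 13.5], -1], [[11.4, -7, -1], [0, -2.8, 20.2], -1], [[15.2, -9.3, -1.3], [0, -3.8, 27], -1], [[19, -11.6, -1.6], [0, -4.7, 33.7], -1]])

```text
time_s: 13.15
tcp_pos: [0.3917, 0.064, 0.4025]
tool_rot: [3.002, -0.001, 0.484]
force: [0.9, -0.1, -2.7]
grip_width: 0.0094
gripper_force: 108.0
```

Call:
apply_moves(series=[[[2.3, -4.2, -0.6], [0, -0.9, 6.5], -1], [[4.5, -8, -1.1], [0, -1.8, 12.6], -1], [[6.8, -12.2, -1.7], [0, -2.7, 19], -1], [[8.8, -15.8, -2.2], [0, -3.5, 24.7], -1], [[9.9, -17.7, -2.5], [0, -3.9, 27.7], -1]])

```text
time_s: 13.78
tcp_pos: [0.3954, 0.2688, 0.4024]
tool_rot: [3.003, 0.001, -0.0]
force: [-0.4, 0.3, -2.9]
grip_width: 0.0099
gripper_force: 108.0
```

Call:
apply_moves(series=[[[0, 0, 0], [0, 0, 0], -1], [[0, 0, 0], [0, 0, 0], -1], [[0, 0, 0], [0, 0, 0], -1], [[0, 0, 0], [0, 0, 0], -1], [[0, 0, 0], [0, 0, 0], -1]])

```text
time_s: 14.4
tcp_pos: [0.396, 0.2664, 0.4026]
tool_rot: [3.002, -0.001, -0.001]
force: [-0.8, 0.3, -3.1]
grip_width: 0.0097
gripper_force: 107.9
```

Run:
```python
from h import *
s=manip.get_state();print(s["joint_positions"].round(2),s["tcp_pos"])
t=snap("top","t7");b=snap("side","s7")
print("green",blobs(t,(45,100,50),(85,255,255),(100,120,300,300)),blobs(b,(45,100,50),(85,255,255),(150,100,350,300)))
print("blue grip",blobs(t,(105,150,140),(125,255,255),(100,150,300,300)),blobs(b,(105,150,140),(125,255,255),(150,100,350,250)))
g=cv2.cvtColor(t,cv2.COLOR_BGR2GRAY)[195:237,295:343].astype(int);d=g-cv2.medianBlur(g.astype(np.uint8),15)
ys,xs=np.where(abs(d)>14);print("bin spots",sorted(zip((xs+295).tolist(),(ys+195).tolist())))
a=delta(*goal(fromcentre([.447,.245,.25],-90),-90,-8));k=fromcentre([.447,.255,.195],-90)
for t in (-25,): a=delta(*goal(k,-90,t),a)
```

```text
[ 0.4  -0.14  2.04 -0.13  1.3   2.01] [0.39597281 0.26636343 0.4025819 ]
green [([159.5, 200.0], 63, [157, 193, 7, 18])] [([235.9, 159.3], 74, [229, 156, 15, 8])]
blue grip [([165.8, 192.5], 30, [164, 188, 4, 9])] [([243.0, 141.0], 7, [240, 141, 7, 1]), ([167.7, 177.3], 7, [166, 176, 4, 3])]
bin spots [(301, 211), (302, 210), (302, 211), (302, 212), (303, 211), (313, 215), (313, 216), (314, 215), (314, 216), (322, 204), (323, 203), (323, 204), (324, 203), (324, 204), (333, 195), (333, 210), (334, 195), (334, 209), (334, 210), (335, 195), (335, 210), (336, 195), (337, 195), (338, 195)]
shift cm [-0.6   0.01 -0.1 ] rot deg [-0.01 -0.03 -0.03]
shift cm [ 0.   -6.29  5.98] rot deg [-17.   0.  -0.]
```

The bin shows four ball spots: (302,211), (313,215), (323,204), (334,210). Both shells are still in the sieve, so I'll tip it over the tray now.

Call:
apply_moves(series=[[[-0.2, -1.2, 1.2], [-3, 0, 0], -1], [[-0.4, -2.5, 2.4], [-7, 0, 0], -1], [[-0.6, -4, 3.8], [-11, 0, 0], -1], [[-0.6, -5.4, 5.1], [-15, 0, 0], -1], [[-0.6, -6.3, 6], [-17, 0, 0], -1]])

```text
time_s: 15.12
tcp_pos: [0.3899, 0.3214, 0.3335]
tool_rot: [2.705, 0.0, 0.001]
force: [-0.1, 0.2, -3.4]
grip_width: 0.0097
gripper_force: 108.1
```

Call:
apply_moves(series=[[[0, -0.8, 0.1], [-3, 0, 0], -1], [[0, -1.6, 0.2], [-6, 0, 0], -1], [[0, -2.4, 0.3], [-9, 0, 0], -1], [[0, -3.2, 0.4], [-12, 0, 0], -1], [[0, -4, 0.5], [-15, 0, 0], -1]])

```text
time_s: 15.75
tcp_pos: [0.3901, 0.3555, 0.3128]
tool_rot: [2.441, -0.001, 0.0]
force: [-0.4, 0.8, -2.3]
grip_width: 0.0098
gripper_force: 108.1
```

Call:
apply_moves(series=[[[0, -0.8, 0.1], [-3, 0, 0], -1], [[0, -1.6, 0.2], [-6, 0, 0], -1], [[0, -2.4, 0.3], [-9, 0, 0], -1], [[0, -3.2, 0.4], [-12, 0, 0], -1], [[0, -4, 0.5], [-15, 0, 0], -1]])

```text
time_s: 16.38
tcp_pos: [0.39, 0.3828, 0.2829]
tool_rot: [2.178, -0.001, 0.0]
force: [-0.1, 0.7, -3.9]
grip_width: 0.0102
gripper_force: 108.2
```

Call:
apply_moves(series=[[[0, 0, 0], [0, 0, 0], -1], [[0, 0, 0], [0, 0, 0], -1], [[0, 0, 0], [0, 0, 0], -1], [[0, 0, 0], [0, 0, 0], -1], [[0, 0, 0], [0, 0, 0], -1]])

```text
time_s: 17.0
tcp_pos: [0.39, 0.3823, 0.2835]
tool_rot: [2.182, -0.001, -0.0]
force: [0.1, 0.2, -2.3]
grip_width: 0.0096
gripper_force: 108.2
```

Run:
```python
from h import *
s=manip.get_state();print(s["joint_positions"].round(2),s["tcp_pos"])
t=snap("top","t8");b=snap("side","s8")
print("green",blobs(t,(45,100,50),(85,255,255),(100,120,300,300),3),blobs(b,(45,100,50),(85,255,255),(150,100,350,300),3))
cv2.imwrite("pics/v8.png",np.hstack([cv2.resize(b[120:240,180:280],(400,480),interpolation=2),cv2.resize(t[160:260,110:210],(400,480),interpolation=2)]))
k=fromcentre([.447,.255,.195],-90)
a=delta(*goal(k,-90,-55));a=delta(*goal(k,-90,-30),a);k[2]=.25;delta(*goal(k,-90,0),a)
```

```text
[ 0.68  0.28  1.89 -0.7   1.67  2.44] [0.38998415 0.38229274 0.28353631]
green [([146.6, 196.5], 61, [142, 193, 10, 8]), ([144.1, 218.4], 63, [140, 214, 9, 9])] [([240.0, 185.1], 21, [237, 184, 7, 4]), ([221.2, 187.6], 18, [218, 186, 7, 4])]
shift cm [0.01 0.06 0.  ] rot deg [-0.01 -0.02 -0.03]
shift cm [0.   6.55 1.45] rot deg [25.  0. -0.]
shift cm [-0.   10.5  -2.69] rot deg [30.  0. -0.]
```

View pics/v8.png

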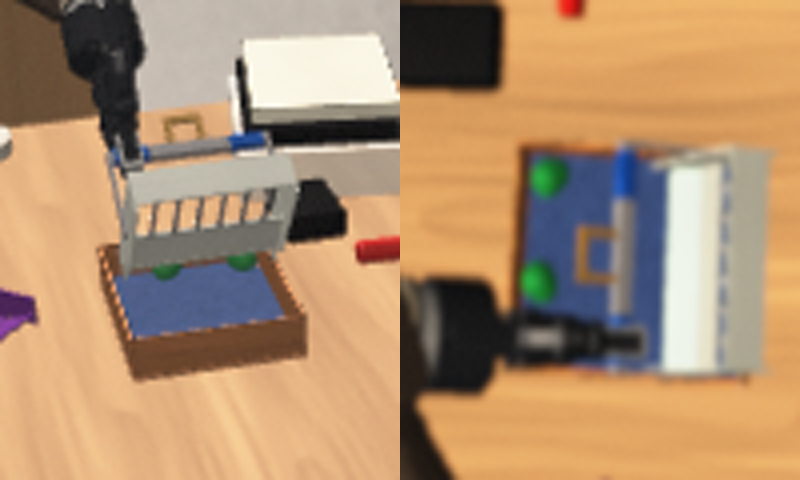

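Both shells lie in the tray, at top (548,175) and (538,280) in the view, and the sieve is empty. Next I'll level it and take it to the hook.

Run:
```python
from h import *
a=goal(fromcentre([.447,.255,.25],-90),-90,0)
for x,y,z,p in((.44,.185,.25,-58),(.45,.115,.23,-25),(.469,.045,.196,7.1)): a=delta(*goal(fromcentre([x,y,z],p),p,0),a)
```

```text
shift cm [ 0.17 10.02  0.  ] rot deg [  0.   0. -32.]
shift cm [-1.94  9.57  2.  ] rot deg [  0.   0. -33.]
shift cm [-4.67  7.71  3.4 ] rot deg [  0.    0.  -32.1]
```

Call:
apply_moves(series=[[[0, 1.2, 0.2], [4, 0, 0], -1], [[0, 2.6, 0.5], [10, 0, 0], -1], [[0, 4, 0.8], [15, 0, 0], -1], [[0, 5.3, 1.1], [20, 0, 0], -1], [[0, 6.6, 1.4], [25, 0, 0], -1]])

```text
time_s: 17.73
tcp_pos: [0.3897, 0.3326, 0.3296]
tool_rot: [2.62, -0.0, -0.0]
force: [-0.6, -0.4, -2.7]
grip_width: 0.0099
gripper_force: 108.1
```

Call:
apply_moves(series=[[[0, 2.1, -0.5], [6, 0, 0], -1], [[0, 4.2, -1.1], [12, 0, 0], -1], [[0, 6.3, -1.6], [18, 0, 0], -1], [[0, 8.4, -2.2], [24, 0, 0], -1], [[0, 10.5, -2.7], [30, 0, 0], -1]])

```text
time_s: 18.35
tcp_pos: [0.3894, 0.2549, 0.4055]
tool_rot: [-3.141, 0.001, 0.0]
force: [-0.5, -1.1, -2.8]
grip_width: 0.0101
gripper_force: 108.0
```

Call:
apply_moves(series=[[[0, 2, 0], [0, 0, -6.4], -1], [[0, 4, 0], [0, 0, -12.8], -1], [[0.1, 6, 0], [0, 0, -19.2], -1], [[0.1, 8, 0], [0, 0, -25.6], -1], [[0.2, 10, 0], [0, 0, -32], -1]])

```text
time_s: 18.98
tcp_pos: [0.3913, 0.1547, 0.4049]
tool_rot: [3.14, 0.003, 0.563]
force: [-0.6, 0.8, -3.3]
grip_width: 0.01
gripper_force: 108.1
```

Call:
apply_moves(series=[[[-0.4, 1.9, 0.4], [0, 0, -6.6], -1], [[-0.8, 3.8, 0.8], [0, 0, -13.2], -1], [[-1.2, 5.7, 1.2], [0, 0, -19.8], -1], [[-1.5, 7.6, 1.6], [0, 0, -26.4], -1], [[-1.9, 9.6, 2], [0, 0, -33], -1]])

```text
time_s: 19.6
tcp_pos: [0.4264, 0.0634, 0.3849]
tool_rot: [-3.141, 0.003, 1.139]
force: [-0.3, 0.3, -3.4]
grip_width: 0.0102
gripper_force: 108.1
```

Call:
apply_moves(series=[[[-0.9, 1.6, 0.7], [0, 0, -6.4], -1], [[-1.9, 3.2, 1.4], [0, 0, -13], -1], [[-2.9, 4.8, 2.1], [0, 0, -20], -1], [[-4, 6.6, 2.9], [0, 0, -27], -1], [[-4.7, 7.7, 3.4], [0, 0, -32.1], -1]])

```text
time_s: 20.23
tcp_pos: [0.4765, -0.0118, 0.3507]
tool_rot: [-3.139, 0.002, 1.698]
force: [0.4, 0.8, -2.7]
grip_width: 0.0097
gripper_force: 108.0
```

Call:
apply_moves(series=[[[0, 0, 0], [0, 0, 0], -1], [[0, 0, 0], [0, 0, 0], -1], [[0, 0, 0], [0, 0, 0], -1], [[0, 0, 0], [0, 0, 0], -1], [[0, 0, 0], [0, 0, 0], -1]])

```text
time_s: 20.85
tcp_pos: [0.4765, -0.0108, 0.3514]
tool_rot: [3.141, 0.0, 1.695]
force: [-0.2, 0.8, -3.7]
grip_width: 0.0095
gripper_force: 108.0
```

Run:
```python
from h import *
np.set_printoptions(precision=4,suppress=True)
s=manip.get_state();print(s["joint_positions"].round(2),s["tcp_pos"],np.degrees(s["tool_rot"]))
a=delta(*goal(fromcentre([.469,.045,.196],7.1),7.1,0))
t=snap("top","t9");b=snap("side","s9")
e=(np.array([.469,.045,.215]));gl=np.array([.469,.045,.196])+.055*np.array([-.1236,.9923,0])
print("expect eye/gl top",proj("top",[e,gl]),"side",proj("side",[e,gl]))
print("blue",blobs(t,(100,120,90),(130,255,255),(205,150,285,240)),blobs(b,(100,120,90),(130,255,255),(215,110,310,220)))
Y=((15,90,60),(28,255,255))
for n,im in(("top",t),("side",b)):
    u,v=proj(n,[e])[0].astype(int);m=blobs(im,(14,110,50),(26,255,190),(u-14,v-14,u+14,v+14),4);print(n,m)
    cv2.imwrite(f"pics/e_{n}.png",im[v-35:v+35,u-45:u+70])
```

```text
[-0.24 -0.11  2.1  -0.    1.15 -0.36] [ 0.4765 -0.0108  0.3514] [179.9621   0.0144  97.1135]
shift cm [-0.07 -0.06  0.04] rot deg [0.04 0.01 0.01]
expect eye/gl top [[231.1269 206.1094]
 [214.1758 208.2922]] side [[246.2331 174.0303]
 [240.457  172.8589]]
blue [([214.2, 209.0], 26, [210, 208, 9, 3])] [([254.7, 184.3], 6, [254, 183, 3, 3])]
top [([226.6, 196.9], 16, [224, 192, 5, 11]), ([235.5, 201.0], 4, [234, 201, 4, 1]), ([239.4, 203.1], 8, [238, 201, 4, 4])]
side [([245.2, 172.2], 13, [244, 169, 3, 7])]
```

Call:
apply_moves(series=[[[-0.1, 1, 0], [0, 0, 0], -1], [[-0.1, 4, 0], [0, 0, 0], -1], [[-0.1, 7.5, 0], [0, 0, 0], -1], [[-0.1, 10.5, 0], [0, 0, 0], -1], [[-0.1, 12, 0], [0, 0, 0], -1]])

```text
time_s: 21.58
tcp_pos: [0.5975, 0.003, 0.351]
tool_rot: [3.141, 0.0, 1.695]
force: [-0.5, 0.8, -2.8]
grip_width: 0.01
gripper_force: 108.0
```

Call:
apply_moves(series=[[[0, 0, 0], [0, 0, 0], -1], [[0, 0, 0], [0, 0, 0], -1], [[0, 0, 0], [0, 0, 0], -1], [[0, 0, 0], [0, 0, 0], -1], [[0, 0, 0], [0, 0, 0], -1]])

```text
time_s: 22.2
tcp_pos: [0.5956, 0.0028, 0.3515]
tool_rot: [3.141, 0.0, 1.695]
force: [-0.3, -0.1, -2.3]
grip_width: 0.0097
gripper_force: 108.0
```

Run:
```python
from h import *
np.set_printoptions(precision=4,suppress=True)
s=manip.get_state();print(s["tcp_pos"],np.degrees(s["tool_rot"]),s["force"])
d=np.array([.9923,.1236,0]);l=np.array([-.1236,.9923,0])
g=s["tcp_pos"]-[0,0,.155];c=g+.057*l;print("bar centre",c,"to tip",(np.array([.608,.0625,.215])-c)@d,(np.array([.608,.0625,.215])-c)@l)
t=snap("top","t10");b=snap("side","s10")
e=c+[0,0,.019];et=c+[0,0,.037];gl=c+.055*l;tip=[.608,.0625,.215]
print("top: eye,eyetop,gl,tip",proj("top",[e,et,gl,tip]).round(1).tolist());print("side",proj("side",[e,et,gl,tip]).round(1).tolist())
print("blue",blobs(t,(100,120,90),(130,255,255),(200,130,285,220)),blobs(b,(100,120,90),(130,255,255),(240,110,320,220)))
u,v=227,170;U,V=285,168
cv2.imwrite("pics/v10.png",np.hstack([cv2.resize(t[v-25:v+25,u-25:u+25],(400,400),interpolation=2),cv2.resize(b[V-25:V+25,U-30:U+20],(400,400),interpolation=2)]))
```

```text
[0.5956 0.0028 0.3515] [179.963    0.0062  97.0957] [-0.3001 -0.1458 -2.2712]
bar centre [0.5885 0.0594 0.1965] to tip 0.019719206552538195 0.0006787694622921503
top: eye,eyetop,gl,tip [[227.7, 168.5], [227.4, 167.5], [210.9, 171.1], [226.9, 162.4]]
side [[278.9, 167.5], [278.9, 162.7], [272.1, 166.6], [284.0, 166.6]]
blue [([211.2, 172.0], 26, [207, 171, 9, 3])] [([270.6, 166.1], 7, [270, 164, 3, 5]), ([287.7, 177.8], 6, [287, 177, 3, 3])]
```

View pics/v10.png

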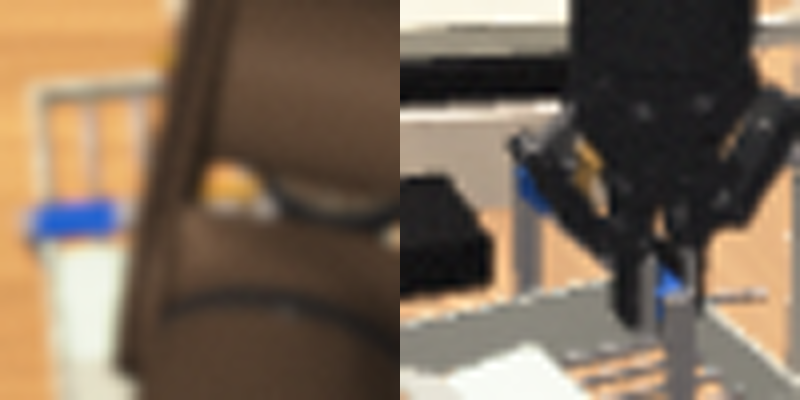

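Call:
apply_moves(series=[[[0.1, 1, 0], [0, 0, 0], -1], [[0.1, 2, 0], [0, 0, 0], -1], [[0.1, 3, 0], [0, 0, 0], -1], [[0.1, 3.7, 0], [0, 0, 0], -1], [[0.1, 4, 0], [0, 0, 0], -1]])

```text
time_s: 22.92
tcp_pos: [0.6359, 0.0089, 0.3512]
tool_rot: [3.141, 0.0, 1.695]
force: [-0.0, 0.3, -2.9]
grip_width: 0.0103
gripper_force: 108.0
```

Run:
```python
from h import *
s=manip.get_state();print(s["tcp_pos"],s["force"],s["moment"])
b=snap("side","s11");t=snap("top","t11")
R=((0,150,80),(5,255,255));print(blobs(b,*R,(280,125,340,178),3),blobs(b,(172,150,80),(180,255,255),(280,125,340,178),3))
print("blue",blobs(t,(100,120,90),(130,255,255),(200,130,285,220)),blobs(b,(100,120,90),(130,255,255),(240,110,320,220)))
c=s["tcp_pos"]-[0,0,.155]+.112*np.array([-.1236,.9923,0]);print(proj("top",[c+[0,0,.005]]),proj("side",[c]))
```

```text
[0.63594141 0.00886876 0.35116128] [-0.02268046  0.26614821 -2.88702467] [-0.11411184  0.01332234 -0.00841298]
[] []
blue [([209.7, 159.6], 27, [205, 158, 10, 4])] [([281.4, 164.0], 13, [280, 162, 4, 5]), ([298.9, 175.7], 7, [298, 175, 3, 3])]
[[209.37585334 158.40611239]] [[282.32367364 164.56566973]]
```

Call:
apply_moves(series=[[[0, 0.8, 0], [0, 0, 0], -1], [[0, 1.6, 0], [0, 0, 0], -1], [[0, 2.4, 0], [0, 0, 0], -1], [[0, 3.2, 0], [0, 0, 0], -1], [[0, 4, 0], [0, 0, 0], -1]])

```text
time_s: 23.65
tcp_pos: [0.6757, 0.0138, 0.3513]
tool_rot: [3.141, 0.0, 1.695]
force: [0.5, 0.2, -3.1]
grip_width: 0.0096
gripper_force: 108.0
```

Call:
apply_moves(series=[[[0, 0.6, 0], [0, 0, 0], -1], [[0, 1.2, 0], [0, 0, 0], -1], [[0, 1.8, 0], [0, 0, 0], -1], [[0, 2.3, 0], [0, 0, 0], -1], [[0, 2.3, 0], [0, 0, 0], -1]])

```text
time_s: 24.28
tcp_pos: [0.6982, 0.0166, 0.3514]
tool_rot: [3.141, 0.0, 1.695]
force: [-0.2, -1.0, -3.2]
grip_width: 0.0102
gripper_force: 108.0
```

Run:
```python
from h import *
s=manip.get_state();print(s["tcp_pos"],s["force"],s["moment"])
c=s["tcp_pos"]-[0,0,.155]+.057*np.array([-.1236,.9923,0]);d=np.array([.9923,.1236,0]);print("eye hook x",-190+1000*(c-[.608,.0625,.215])@d,c)
b=snap("side","s12");t=snap("top","t12")
for lo,hi in (((0,130,60),(5,255,255)),((172,130,60),(180,255,255))):print("red",blobs(b,lo,hi,(280,125,335,172),2),blobs(t,lo,hi,(205,110,245,170),2))
cv2.imwrite("pics/s12c.png",b[130:190,270:340])
```

```text
[0.69818519 0.01661867 0.35137014] [-0.16543422 -0.95685624 -3.17853454] [-0.21355351 -0.01147187  0.01704157]
eye hook x -106.18017095872352 [0.69113999 0.07317977 0.19637014]
red [([291.6, 158.8], 46, [290, 153, 4, 14])] []
red [] []
```

The flap blob is back at its rest pixel (291.6,158.8), with the eye at hook x = -106 mm. Now I'll lower it onto the peg.

Call:
apply_moves(series=[[[0, -0.1, 0.2], [0, 0, 0], -1], [[0, -0.2, 0.4], [0, 0, 0], -1], [[0, -0.3, 0.6], [0, 0, 0], -1], [[0, -0.3, 0.6], [0, 0, 0], -1], [[0, -0.3, 0.6], [0, 0, 0], -1]])

```text
time_s: 25.0
tcp_pos: [0.6949, 0.0162, 0.3454]
tool_rot: [3.141, 0.0, 1.695]
force: [-0.1, 0.2, -2.5]
grip_width: 0.0097
gripper_force: 108.0
```

Call:
apply_moves(series=[[[0, 0, 0.1], [0, 0, 0], -1], [[0, 0, 0.1], [0, 0, 0], -1], [[0, 0, 0.2], [0, 0, 0], -1], [[0, 0, 0.2], [0, 0, 0], -1], [[0, 0, 0.2], [0, 0, 0], -1]])

```text
time_s: 25.62
tcp_pos: [0.695, 0.0162, 0.3436]
tool_rot: [3.141, -0.0, 1.695]
force: [-0.4, 0.1, -2.3]
grip_width: 0.0099
gripper_force: 108.2
```

Call:
apply_moves(series=[[[0, 0, 0.1], [0, 0, 0], -1], [[0, 0, 0.1], [0, 0, 0], -1], [[0, 0, 0.1], [0, 0, 0], -1], [[0, 0, 0.1], [0, 0, 0], -1], [[0, 0, 0.1], [0, 0, 0], -1]])

```text
time_s: 26.25
tcp_pos: [0.695, 0.0164, 0.3429]
tool_rot: [3.14, -0.0, 1.695]
force: [-1.3, 1.6, 1.9]
grip_width: 0.0098
gripper_force: 108.7
```

Call:
apply_moves(series=[[[0, 0, 0.1], [0, 0, 0], -1], [[0, 0, 0.1], [0, 0, 0], -1], [[0, 0, 0.1], [0, 0, 0], -1], [[0, 0, 0.1], [0, 0, 0], -1], [[0, 0, 0.1], [0, 0, 0], -1]])

```text
time_s: 26.88
tcp_pos: [0.6951, 0.0165, 0.3425]
tool_rot: [3.14, -0.001, 1.695]
force: [-2.4, 3.1, 5.6]
grip_width: 0.0096
gripper_force: 109.2
```

Call:
apply_moves(series=[[[0, 0, -0.1], [0, 0, 0], -1], [[0, 0, -0.2], [0, 0, 0], -1], [[0, 0, -0.2], [0, 0, 0], -1], [[0, 0, -0.2], [0, 0, 0], -1], [[0, 0, -0.2], [0, 0, 0], -1]])

```text
time_s: 27.5
tcp_pos: [0.6949, 0.0163, 0.3432]
tool_rot: [3.141, -0.0, 1.695]
force: [0.3, 3.4, 1.9]
grip_width: 0.0097
gripper_force: 108.7
```

Call:
apply_moves(series=[[[0, 0, 0], [0, 0, 0], -1], [[0, 0, 0], [0, 0, 0], -1], [[0, 0, 0], [0, 0, 0], -1], [[0, 0, 0], [0, 0, 0], -1], [[0, 0, 0], [0, 0, 0], -1]], grip_force=20)

```text
time_s: 28.12
tcp_pos: [0.6949, 0.0162, 0.3433]
tool_rot: [3.141, 0.0, 1.695]
force: [0.7, 2.4, 1.5]
grip_width: 0.0096
gripper_force: 108.6
```

Run:
```python
from h import *
s=manip.get_state();print(s["tcp_pos"],s["force"],s["moment"],s["gripper_force"])
b=snap("side","s13");t=snap("top","t13")
print("red",blobs(b,(0,130,60),(5,255,255),(280,125,335,172),2))
print("blue",blobs(t,(100,120,90),(130,255,255),(200,100,285,220)),blobs(b,(100,120,90),(130,255,255),(240,110,330,220)))
```

```text
[0.69490705 0.01618797 0.34326151] [0.67503427 2.40206722 1.521619  ] [ 0.44265269 -0.00524268 -0.05879127] 108.60793590545654
red [([291.5, 159.0], 45, [290, 153, 4, 15])]
blue [([208.0, 142.1], 27, [204, 141, 9, 4])] [([296.0, 161.5], 6, [295, 161, 3, 2]), ([314.0, 174.9], 7, [313, 173, 3, 5])]
```

Call:
apply_moves(series=[[[0, 0, -0.1], [0, 0, 0], -0.7], [[0, 0, -0.1], [0, 0, 0], -0.6], [[0, 0, -0.1], [0, 0, 0], -0.5], [[0, 0, -0.1], [0, 0, 0], -0.4], [[0, 0, -0.1], [0, 0, 0], -0.3]])

```text
time_s: 28.85
tcp_pos: [0.6949, 0.0161, 0.3443]
tool_rot: [3.141, 0.0, 1.695]
force: [-0.6, -0.1, -0.0]
grip_width: 0.0301
gripper_force: 0.0
```

Call:
apply_moves(series=[[[0, 0, 0], [0, 0, 0], 0], [[0, 0, 0], [0, 0, 0], 0.3], [[0, 0, 0], [0, 0, 0], 0.3], [[0, 0, 0], [0, 0, 0], 0.3], [[0, 0, 0], [0, 0, 0], 0.3]])

```text
time_s: 29.48
tcp_pos: [0.6949, 0.0162, 0.3444]
tool_rot: [3.141, 0.0, 1.695]
force: [0.7, 0.1, -0.7]
grip_width: 0.0555
gripper_force: 0.0
```

Run:
```python
from h import *
s=manip.get_state();print(s["tcp_pos"],s["force"],s["moment"],s["gripper_force"],s["grip_width"])
b=snap("side","s14");t=snap("top","t14")
print("red",blobs(b,(0,130,60),(5,255,255),(280,125,335,172),2))
print("blue",blobs(t,(100,120,90),(130,255,255),(200,100,285,220)),blobs(b,(100,120,90),(130,255,255),(240,110,330,220)))
```

```text
[0.69492441 0.01621391 0.34435285] [ 0.70089942  0.07918617 -0.74067179] [-0.05573373 -0.00904494 -0.01746857] 0.0 0.05553594310902237
red [([291.5, 159.1], 44, [290, 153, 4, 15])]
blue [([208.0, 142.1], 27, [204, 141, 9, 4])] [([311.6, 174.7], 24, [309, 173, 7, 5])]
```

Call:
apply_moves(series=[[[0, 0, -1], [0, 0, 0], 0.3], [[0, 0, -2.5], [0, 0, 0], 0.3], [[0, 0, -4.5], [0, 0, 0], 0.3], [[-1, 0, -7], [0, 0, 0], 0.3], [[-3, 0, -10], [0, 0, 0], 0.3]])

```text
time_s: 30.2
tcp_pos: [0.6985, -0.0131, 0.4466]
tool_rot: [3.14, 0.0, 1.696]
force: [-0.6, -0.9, 0.6]
grip_width: 0.0551
gripper_force: 0.0
```

Call:
apply_moves(series=[[[-4, 0, -3], [0, 0, 0], 0.3], [[-8, -3, -3], [0, 0, 0], 0.3], [[-12, -7, -3], [0, 0, 0], 0.3], [[-16, -11, -3], [0, 0, 0], 0.3], [[-20, -14, -3], [0, 0, 0], 0.3]])

```text
time_s: 30.82
tcp_pos: [0.5829, -0.2305, 0.4767]
tool_rot: [3.139, 0.002, 1.695]
force: [-0.1, 0.0, 0.3]
grip_width: 0.0555
gripper_force: 0.0
```

Call:
apply_moves(series=[[[-4, -3, 0], [0, 0, 0], 0.3], [[-8, -6, 0], [0, 0, 0], 0.3], [[-12, -9, 0], [0, 0, 0], 0.3], [[-12, -9, 0], [0, 0, 0], 0.3], [[-12, -9, 0], [0, 0, 0], 0.3]])

```text
time_s: 31.45
tcp_pos: [0.5099, -0.3593, 0.4756]
tool_rot: [3.14, 0.001, 1.694]
force: [-0.1, 0.1, 0.6]
grip_width: 0.0556
gripper_force: 0.0
```

Run:
```python
from h import *
np.set_printoptions(precision=4,suppress=True)
B=(100,120,90),(130,255,255)
for k in range(2):
    b=snap("side","s15%d"%k);t=snap("top","t15%d"%k)
    print("red",blobs(b,(0,130,60),(5,255,255),(280,125,335,172),2),"orange",blobs(b,(5,150,120),(16,255,255),(300,150,325,175),3))
    bt=blobs(t,*B,(195,110,285,180));bs=blobs(b,*B,(265,140,335,200));print(bt,bs)
    for p in bs:
        for q in bt: print(p[0],q[0],tri(p[0],q[0]))
print("brass side",blobs(b,(17,110,60),(28,255,220),(285,140,330,178),4))
print("expect eye side",proj("side",[[.688,.0728,.207],[.688,.0728,.225]]).round(1).tolist())
g=cv2.cvtColor(t,cv2.COLOR_BGR2GRAY)[197:235,297:341].astype(int);d=g-cv2.medianBlur(g.astype(np.uint8),15);print("balls",cv2.connectedComponentsWithStats((abs(d)>12).astype(np.uint8))[3].round(0).tolist())
print("green",blobs(t,(45,100,50),(85,255,255),(100,120,300,300),3))
```

```text
red [([290.0, 161.0], 5, [290, 159, 1, 5])] orange []
[([242.2, 139.0], 26, [238, 138, 9, 3]), ([207.8, 142.2], 29, [204, 141, 9, 4])] []
red [([290.0, 160.5], 6, [290, 158, 1, 6])] orange []
[([242.2, 139.0], 26, [238, 138, 9, 3]), ([207.8, 142.2], 29, [204, 141, 9, 4])] []
brass side []
expect eye side [[304.5, 164.5], [304.7, 159.8]]
balls [[21.0, 18.0], [26.0, 6.0], [5.0, 14.0], [37.0, 13.0], [30.0, 26.0], [17.0, 19.0]]
green [([146.6, 196.5], 61, [142, 193, 10, 8]), ([144.1, 218.4], 63, [140, 214, 9, 9])]
```

Call:
apply_moves(series=[[[-5, -5.5, 0], [0, 0, 0], 0.3], [[-9, -10.5, 0], [0, 0, 0], 0.3], [[-13, -15, 0], [0, 0, 0], 0.3], [[-17, -19, 0], [0, 0, 0], 0.3], [[-20, -23, 0], [0, 0, 0], 0.3]])

```text
time_s: 32.28
tcp_pos: [0.3058, -0.5874, 0.4742]
tool_rot: [3.141, 0.0, 1.696]
force: [1.0, -0.7, 0.5]
grip_width: 0.0554
gripper_force: 0.0
```

Call:
apply_moves(series=[[[0, 0, 0], [0, 0, 0], 0.3], [[0, 0, 0], [0, 0, 0], 0.3], [[0, 0, 0], [0, 0, 0], 0.3], [[0, 0, 0], [0, 0, 0], 0.3], [[0, 0, 0], [0, 0, 0], 0.3]])

```text
time_s: 32.9
tcp_pos: [0.3072, -0.5858, 0.4744]
tool_rot: [3.141, 0.0, 1.696]
force: [-0.1, -0.5, -0.7]
grip_width: 0.0555
gripper_force: 0.0
```

Run:
```python
from h import *
np.set_printoptions(precision=4,suppress=True)
B=(100,120,90),(130,255,255)
b=snap("side","s16");t=snap("top","t16")
print("red",blobs(b,(0,130,60),(5,255,255),(280,125,335,172),2),"orange",blobs(b,(3,150,120),(16,255,255),(300,150,325,175),3))
bt=blobs(t,*B,(195,110,285,180));bs=blobs(b,*B,(265,140,335,200));print(bt,bs)
for p in bs:
    for q in bt:
        x,r=tri(p[0],q[0])
        if r<.006: print(x,r)
print("brass side",blobs(b,(17,90,60),(28,255,230),(290,145,325,178),4))
print("bystanders diff vs start:",[(n,blobs(cv2.absdiff(a,cv2.imread(f"pics/{n}0.png")),(0,0,60),(180,255,255),(0,0,512,384),40)) for n,a in(("top",t),)])
```

```text
red [([291.5, 159.1], 45, [290, 153, 4, 15])] orange [([311.6, 160.6], 27, [309, 157, 6, 9])]
[([242.2, 139.0], 26, [238, 138, 9, 3]), ([207.9, 142.2], 28, [204, 141, 9, 4])] [([296.3, 161.6], 7, [295, 161, 4, 2]), ([311.8, 174.8], 24, [309, 173, 7, 6])]
[0.6769 0.1268 0.1971] 0.0010123581901044887
[0.6918 0.0163 0.1918] 0.0009543384109471709
brass side [([292.5, 151.0], 4, [292, 150, 2, 3]), ([305.9, 162.2], 25, [303, 158, 6, 12]), ([302.8, 164.4], 5, [302, 164, 3, 2])]
bystanders diff vs start: [('top', [([234.1, 124.9], 43, [226, 123, 18, 4]), ([240.6, 139.2], 72, [232, 137, 17, 6]), ([209.6, 142.3], 85, [202, 140, 19, 8]), ([227.2, 156.8], 884, [205, 144, 45, 26]), ([147.1, 196.3], 43, [143, 193, 9, 7]), ([253.9, 229.1], 967, [230, 209, 48, 40]), ([144.4, 218.1], 46, [140, 215, 9, 7]), ([399.9, 286.8], 6514, [243, 241, 269, 84]), ([212.1, 306.8], 497, [200, 290, 41, 48]), ([418.4, 341.7], 5524, [299, 293, 213, 91]), ([273.7, 309.7], 111, [268, 303, 12, 14]), ([279.1, 324.9], 137, [270, 319, 21, 14]), ([254.3, 345.2], 147, [247, 336, 13, 22]), ([266.1, 378.9], 59, [263, 375, 7, 9])])]
```

```bash
python3 -c "
from plant import manip
print(manip.close_job())"
```

```text
the job is handed in; nothing more can be done
None
```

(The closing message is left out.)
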